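Fit the spare fuse from its storage tube into the fuse block

ROBOT

A 6-joint arm with a two-finger parallel gripper is mounted at the origin on a cart in front of the work surface, level with it; the furniture and walls round the work are solid. World frame = base frame: x ahead of the robot, y to its left, z up, the work surface at z = 0. Lengths are in m, angles in degrees, forces in N, time in s.
With the tool pointing down it reaches from about 0.3 to 0.75 m from the base axis. Payload 8.5 kg.
Tool frame: the origin (TCP) lies at the very end of the fingers, on their centre line; the grasp point (between the pads) lies env.pinch_z behind it (env.pinch_z is the distance from the TCP to the grasp point, in m); z points along the fingers, y is the line along which they close (so a half turn about z gives the same grasp; the last joint's range is limited). The gripper opens to 85 mm and grips with 20 to 120 N. Pads are 22 mm wide; open, the fingers measure 114 mm over their backs; the gripper's body (76 mm by 85 mm) begins 54 mm behind the grasp point. The pads swing forward as they close: fully open they stand 13 mm farther back than shut.
Start: joints at [-75.59, 21.807, 74.336, -0, 83.858, -12.336], TCP at [0.248, -0.491, 0.231] pointing down, gripper open.
Joint ranges: [-178.18, 178.18], [-50.72, 133.34], [12.68, 142.11], [-81.47, 261.47], [9.98, 163.14], [-165.26, 165.26]. Speed limits (degrees/s): [136.94, 136.94, 180, 180, 180, 180].

INTERFACE

Orientations are given as a 3x3 rotation matrix whose columns are the frame's x, y, z axes.
In Python, from rig import telemetry, get_image, env gives the robot as it stands. The module is installed in compiled form; this text tells all that it offers.
- The arm moves only by the tool apply_moves, never from a script. Its argument "series" is a list of rows, each a list of 7 numbers: the shift along the tool's x, y, z in mm, then the turn, a rotation vector about the tool's x, y, z in degrees, then the opening, from 0 (shut) to 1 (fully open). A call has 1 to 12 rows; each row shifts and turns the commanded pose from where the row before left it, along the tool's axes as they then stand; what a row does not reach is not made up. A row lasts 1/8 s, in which the tool goes at most 62.5 mm and 10.7 degrees, less where a joint would pass 70% of its speed; a pose out of reach is approached as far as the arm can. A call with a gripper value outside its range is refused whole. The fingers move at their own pace and stop on an object; "grip_force" is the grip in N (left out, the last holds). Time passes only in rows, so rows that do not move let the fingers close. It gives the time, the measured TCP pose, the force, the opening and the grip force at its end, in the units of the state.
- telemetry.observe(): the state, without advancing time (a new reading comes with each control period).
- get_image(name): name is "scene" or "top" or "wrist"; returns a dict with "frame" (400x640x3 uint8, red, green, blue), "z_map" (400x640 float32, m along the optical axis (not along the pixel's ray), 0 where there is no reading), "vertical_fov" (degrees; the focal length in pixels is half the picture's height over the tangent of half this angle, whatever the lens; pixels are square), "cx", "cy" (the principal point, pixels), "eye" and "attitude" of the camera in the world; the wrist camera has in their place "mount" (4x4, takes a point from camera to tool coordinates, whose origin is the TCP and whose axes are the flange's). Camera axes: x right, y up, looking along -z (the intrinsics and any distortion apply to the point x, -y, -z); pixel columns grow to the right and rows downward; lengths in m; the calibration is good to about 2 mm. A picture is of the moment at which its call begins: read the wrist's pose just before it.
- env.close_job(): hands the job in; it is judged then, once.
The state is a dict: "time_s": time; "q": joint angles; "qvel": joint speeds; "joint_efforts": joint torques, N m; "position": TCP position; "tool_rot": TCP orientation; "ft_force": force on the tool from outside, world axes, zero at the start; "wrist_torque": the same for the moment, N m; "grip_width": finger opening in m; "gripper_force": force on a finger pad.
Only numpy, scipy, OpenCV 4.12 (cv2) and the standard library are available. Lean on these libraries where they do the work, as an engineer would, in place of code of your own. Each camera call takes 0.05 s, during which the arm holds its last target. There are 200 camera calls.

TASK

Fit the spare fuse: tip the clear storage tube mouth-down so that the fuse inside slides out along the orange tongue to its lip, then lay the tube back flat on the worktop with the fuse still at the lip. Take the fuse by its exposed end, draw it out of the tube and press it, not dropping it, into the copper spring clips of the black fuse block until it has snapped fully home, level and centred, with a brass cap in each clip. Leave the empty tube lying flat on the worktop, and do not disturb the screwdriver, pliers and tape that lie behind.

Things in the scene. Friction and masses are not known exactly. Their poses are not given: they have to be found in the camera images.
- fuse_tube: Loose clear square tube (160 g), orange closed end, lying flat. Origin: middle of the square part's underside; y runs along it: mouth at y=-70 mm, closed end's outer face at +74; z up. Outside 31 wide (x), 35 high; walls 3; bore 25 wide, 29 high, 140 deep. It is slippery (friction about 0.2): tilted mouth-down over 20 degrees (30 is sure) the fuse slides to the lip; laid level it stays there.
- fuse: Cartridge fuse, loose round rod 127 mm long (90 g), at first wholly inside the tube: white barrel 19 mm thick, at each end a brass cap 30 mm long, 21 mm thick, with chamfered edges. Origin: its middle, on its axis; y is its length. Lying in the tube its axis is 13.5 mm above the tube's underside; at the lip its middle is at y=-83.5 mm of the tube and 77 mm of it are exposed.
- tube_mouth (a point): Middle of the tube's open mouth. From the mouth's lower edge an orange tongue, 12 mm wide and 3 mm thick, runs on 80 mm, flush with the underside, to y=-150 mm of the tube.
- tube_lip (a point): Top of the lip that stands at the tongue's end, on its inner face (y=-147 mm of the tube): 8 mm above the tube's underside, 5 mm above the tongue. To be drawn out, the fuse must be lifted 6 to 7 mm to pass over it; the bore leaves 8 mm above the fuse.
- fuse_block: Black fuse block 60 x 160 x 10 mm, fixed to the worktop, with two pedestals and a copper spring clip on each, centred at y=+50 and y=-50 mm. Origin: middle of its underside, z up. The fuse goes in from above and lies along its y axis, either way round. Between the clips 88 mm are free, with only the 10 mm base below, so fingers round the barrel have room.
- block_seat (a point): Where the seated fuse's middle lies: midway between the clips, 40.5 mm above the worktop; axes as the block's. Each clip is two upright sprung leaves, 12 mm wide along y, over a 30 mm high seat: flared tips 31 mm apart at 59 mm height, narrowing to a 15 mm neck at 49 mm, which springs open for the 21 mm cap: 5 to 7 N a clip (gripped off-centre up to 18 N, one clip after the other).
- blue_screwdriver: Loose blue-handled screwdriver, 173 mm, bystander behind the work; origin under its middle.
- red_pliers: Loose red-handled pliers, 170 mm, bystander behind the work; origin under their middle.
- black_tape: Loose roll of black tape, 58 mm across and 19 mm high, bystander behind the work; origin under its centre.
Not all that is in view belongs to the job. There is more than one size of the fuse_tube; the one meant has the size given above.

How it is judged (in metres and radians):
On the way, in this order (a step that is already met when the one before it is completed fails the run):
1. with the tube tilted mouth-down, the fuse has slid along the tongue to the lip (angle between fuse_tube's own z axis and vertical above 0.15 rad and y of fuse in the frame of fuse_tube between -0.1 and -0.07 m and z of fuse in the frame of fuse_tube between 0 and 0.03 m), for 0.1 s.
2. the tube lies flat on the worktop again with the fuse's end exposed on the tongue (angle between fuse_tube's own z axis and vertical below 0.1 rad and height (world z) of fuse_tube below 0.01 m and y of fuse in the frame of fuse_tube between -0.11 and -0.055 m and z of fuse in the frame of fuse_tube below 0.03 m), for 0.1 s.
At the end, for the whole second after the job is handed in: The fuse rests snapped into both clips of the block: its middle within 3 mm of the seat across and in height and within 8 mm along the block (so that each clip holds a brass cap), level and in line within 0.06 rad; the empty tube lies flat on the worktop, upright side up, at rest (x of fuse in the frame of block_seat between -0.003 and 0.003 m and y of fuse in the frame of block_seat between -0.008 and 0.008 m and z of fuse in the frame of block_seat between -0.003 and 0.003 m and angle between the y axis of fuse and the y axis of fuse_block, either way round below 0.06 rad and linear speed of each of fuse, fuse_tube below 0.01 m/s and angle between fuse_tube's own z axis and vertical below 0.1 rad and height (world z) of fuse_tube between -0.01 and 0.01 m); the robot touches nothing.
It fails at once if the screwdriver, pliers or tape is pushed more than 30 mm from its place (distance of any of blue_screwdriver, red_pliers, black_tape from where it was at the start of the episode above 0.03 m).
It fails at once if the fuse is dropped or flung into the block (it moves faster than 0.6 m/s within 50 mm of its seat) (distance between fuse and block_seat below 0.05 m and linear speed of fuse above 0.6 m/s).
It also fails if it takes over 48 s, if anything falls off the work surface, if the arm or the gripper's body presses on something with over 40 N, if the wrist force passes 120 N, or if a joint passes its speed limit or range.

## Working session

There is one attempt and no reset: what is moved stays moved. The work goes in short steps, Python scripts to look and compute and a tool call to move; the robot and the scene stay as the last step left them, time stands still between calls to the robot, and variables do not carry over. Pictures are saved under pics/ and viewed, at most 13 in all, crops included, and the job is handed in when it is done.

Besides the shell and the picture viewer there is one more tool, called after ">>>" as name(argument=value, ...), one argument or row to a line, values as JSON. apply_moves: Moves the arm, as the interface text tells. Its arguments: {"type":"object","properties":{"series":{"type":"array"},"grip_force":{"type":"number"}},"required":["series"]}

```bash
mkdir -p pics; cat > h.py <<'E'
import numpy as np, cv2
from rig import telemetry, get_image, env
def grab(n):
    s=telemetry.observe(); d=get_image(n); d['f']=d['frame'].shape[0]/2/np.tan(np.radians(d['vertical_fov'])/2)
    if 'mount' in d:
        T=np.eye(4);T[:3,:3]=s['tool_rot'];T[:3,3]=s['position'];M=T@np.array(d['mount']);d['eye']=M[:3,3];d['attitude']=M[:3,:3]
    d['eye']=np.array(d['eye']);d['attitude']=np.array(d['attitude'])
    if d['attitude'].shape!=(3,3): print('att',d['attitude'])
    return d
def rays(d,u,v):
    c=np.stack([(u-d['cx'])/d['f'],-(v-d['cy'])/d['f'],-np.ones_like(u,dtype=float)],-1)
    return c@d['attitude'].T
def cloud(d):
    v,u=np.mgrid[:400,:640].astype(float)
    return d['eye']+rays(d,u,v)*d['z_map'][...,None]
def onplane(d,u,v,z):
    r=rays(d,np.array(float(u)),np.array(float(v)));return d['eye']+r*(z-d['eye'][2])/r[2]
def proj(d,p):
    c=(np.array(p)-d['eye'])@d['attitude'];return np.stack([d['cx']+d['f']*c[...,0]/-c[...,2],d['cy']-d['f']*c[...,1]/-c[...,2]],-1)
E
python3 - <<'E'
from h import *
for n in ['scene','top']:
    d=grab(n); np.savez('pics/'+n,**{k:d[k] for k in d}); cv2.imwrite(f'pics/{n}.png',d['frame'][...,::-1])
    print([k for k in d], d['eye'],d['f'],d['cx'],d['cy'],d['attitude'])
print(env.pinch_z,telemetry.observe())
E
```

```text
['frame', 'z_map', 'vertical_fov', 'cx', 'cy', 'eye', 'attitude', 'f'] [ 0.11714087 -0.89668638  0.46732289] 507.5975254994769 319.6125437353954 201.50335856598636 [[ 0.87814988  0.17717009 -0.44436871]
 [-0.47816925  0.35300918 -0.80420065]
 [ 0.01438593  0.91869216  0.39471226]]
['frame', 'z_map', 'vertical_fov', 'cx', 'cy', 'eye', 'attitude', 'f'] [ 0.44943306 -0.0618295   0.97613657] 389.5656417810969 315.95968057108706 200.56817145528973 [[ 0.02404644  0.98934543 -0.14358755]
 [-0.9994474   0.02708794  0.01926477]
 [ 0.02294901  0.14304496  0.98945009]]
0.0187 {'time_s': 0.1, 'q': array([-7.55910715e+01,  2.18387873e+01,  7.43795884e+01, -3.99159840e-04,
        8.38589840e+01, -1.23366859e+01]), 'qvel': array([ 0.00541921, -0.02063051, -0.13904658,  0.05137882,  0.02145841,
       -0.06439456]), 'joint_efforts': array([ 3.23503984e-03, -4.49216437e+01, -2.31661177e+01, -2.16558597e-04,
        3.66956054e-03,  2.61908298e-05]), 'position': array([ 0.24743741, -0.49089978,  0.23076283]), 'tool_rot': array([[ 8.93013104e-01,  4.50030531e-01, -3.42689249e-04],
       [ 4.50030573e-01, -8.93012193e-01,  1.30598780e-03],
       [ 2.81708705e-04, -1.32048486e-03, -9.99999088e-01]]), 'ft_force': array([-0.17870094, -0.54310738,  0.8201736 ]), 'wrist_torque': array([-0.00786349, -0.00952453, -0.01009528]), 'gripper_force': 0.0, 'grip_width': 0.08545148509022787}
```

View pics/scene.png

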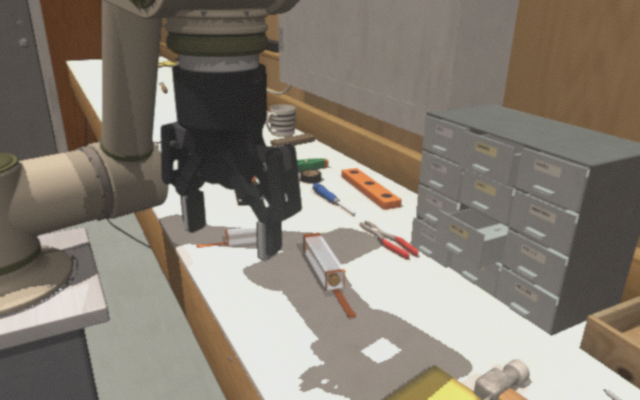

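View pics/top.png

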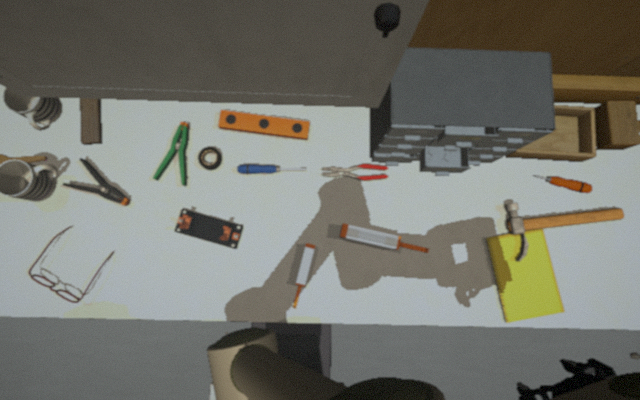

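The scene view shows the large tube at (325,262), with its tongue running to (352,315). The top view shows the same tube from (335,231) to the lip at (428,250), a smaller tube at (303,265), the block at (208,228), and the bystanders at (210,158), (270,168) and (355,172).

```bash
python3 - <<'E'
from h import *
d=dict(np.load('pics/top.npz'))
for n,u,v,z in [('lip',428,250,0.005),('tongue root',399,243,0.003),('tubeL',337,231,.035),('tube mid',368,237,.035),('small lip',296,306,0),('small top',306,245,.02),('block',208,228,.01),('blk cornerNW',182,208,.01),('NE',242,224,.01),('SE',236,248,.01),('SW',176,231,.01)]:
    print(n,onplane(d,u,v,z).round(4), cloud(d)[int(v),int(u)].round(4))
P=cloud(d)
hsv=cv2.cvtColor(d['frame'],cv2.COLOR_RGB2HSV)
# large-tube region high points
m=(P[...,2]>.02)&(P[...,2]<.06); m[:, :325]=0; m[:,440:]=0; m[:215]=0;m[260:]=0
print(m.sum(), P[m].mean(0), P[m].min(0),P[m].max(0))
cv2.imwrite('pics/topcrop.png',cv2.resize(d['frame'][190:320,160:450,::-1],None,fx=2.7,fy=2.7,interpolation=cv2.INTER_CUBIC))
E
```

```text
lip [ 0.4737 -0.3627  0.005 ] [ 0.4737 -0.3628  0.0049]
tongue root [ 0.4893 -0.2907  0.003 ] [ 0.4893 -0.2909  0.0025]
tubeL [ 0.5131 -0.1328  0.035 ] [ 0.5155 -0.1355 -0.0008]
tube mid [ 0.5005 -0.208   0.035 ] [ 0.5005 -0.2079  0.0358]
small lip [ 0.3305 -0.0385  0.    ] [ 3.305e-01 -3.850e-02 -2.000e-04]
small top [ 0.4781 -0.0588  0.02  ] [ 0.478  -0.0588  0.0217]
block [0.514  0.1839 0.01  ] [0.5141 0.1843 0.0083]
blk cornerNW [0.5619 0.2511 0.01  ] [5.631e-01 2.542e-01 2.000e-04]
NE [0.5261 0.1009 0.01  ] [0.5267 0.1022 0.0027]
SE [0.4668 0.1125 0.01  ] [0.4669 0.1138 0.0031]
SW [0.5047 0.2616 0.01  ] [0.5047 0.2621 0.0085]
802 [ 0.50287962 -0.21195488  0.03444962] [ 0.47347829 -0.28653922  0.02029541] [ 0.53336456 -0.14011047  0.04043104]
```

View pics/topcrop.png

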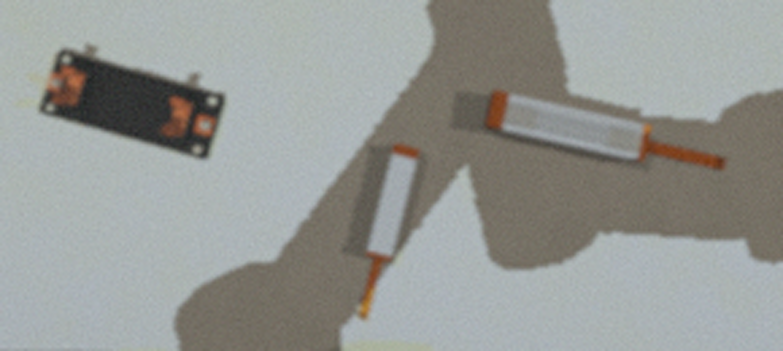

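The crop confirms the large tube: closed end at (341,230), mouth at (399,243), lip at (428,250), and a length of about 144 mm. I'll move the wrist over it and turn the tool to line up with it.

>>> apply_moves(
  series=[
    [49,-17,0,0,0,0,1],
    [49,-17,0,0,0,0,1],
    [49,-17,0,0,0,0,1],
    [49,-17,0,0,0,0,1],
    [49,-17,0,0,0,0,1],
    [49,-17,0,0,0,0,1],
    [49,-17,0,0,0,0,1],
    [0,0,0,0,0,-10.6,1],
    [0,0,0,0,0,-10.6,1],
    [0,0,0,0,0,-10.6,1],
    [0,0,0,0,0,-10.6,1],
    [0,0,0,0,0,-10.6,1],
  ],
)

```text
time_s: 1.6
position: [0.5001, -0.2304, 0.2309]
tool_rot: [[0.172, 0.985, -0.001], [0.985, -0.172, 0.001], [0.0, -0.001, -1.0]]
ft_force: [0.4, 0.4, 0.1]
grip_width: 0.0852
gripper_force: 0.0
```

```bash
python3 - <<'E'
from h import *
s=telemetry.observe();print(s['time_s'],s['position'],s['tool_rot'])
d=grab('wrist'); np.savez('pics/w1',**d); cv2.imwrite('pics/w1.png',d['frame'][...,::-1]);print(d['eye'],d['attitude'],d['f'])
E
```

```text
1.6 [ 0.50013023 -0.23037311  0.23092685] [[ 1.71984593e-01  9.85099373e-01 -7.24894299e-04]
 [ 9.85099532e-01 -1.71984184e-01  5.94030846e-04]
 [ 4.60509059e-04 -8.16257188e-04 -9.99999561e-01]]
[ 0.51405495 -0.15059949  0.37425172] [[ 0.98503305  0.16326749  0.05525952]
 [-0.17236148  0.93522501  0.30926639]
 [-0.00118694 -0.31416223  0.94936857]] 349.80062801796487
```

View pics/w1.png

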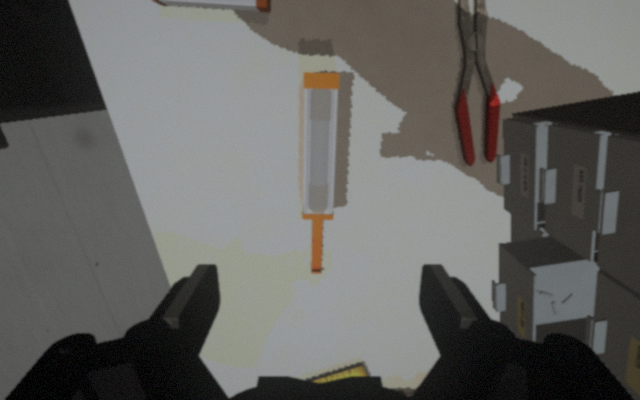

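The wrist view shows the tube from its closed end at row 73 to its mouth at (303–332, 215), with the lip at (317,271) and the fuse inside.

```bash
python3 - <<'E'
from h import *
d=dict(np.load('pics/w1.npz')); P=cloud(d)
for n,u,v,z in [('lip',317,270.5,.008),('mouthL',303,215.5,.035),('mouthR',332,215.5,.035),('cL',304,73,.035),('cR',338.5,73,.035)]: print(n,onplane(d,u,v,z).round(4))
m=(P[...,2]>.028)&(P[...,2]<.045); m[:,:290]=0;m[:,345:]=0;m[:60]=0;m[230:]=0
Q=P[m]; print(m.sum(),np.median(Q[:,2]), np.percentile(Q,[1,99],axis=0).round(4))
r=cv2.minAreaRect(Q[:,:2].astype(np.float32)*1000);print('wrist rect',r)
hsv=cv2.cvtColor(d['frame'],cv2.COLOR_RGB2HSV)
mt=(hsv[...,0]<20)&(hsv[...,1]>130); mt[:222]=0;mt[280:]=0;mt[:,:300]=0;mt[:,340:]=0
v,u=np.nonzero(mt);pts=np.array([onplane(d,a,b,.003) for a,b in zip(u,v)]);print('tongue',cv2.minAreaRect(pts[:,:2].astype(np.float32)*1000), pts[:,2].mean(), np.median(P[mt][:,2]))
# top-view triangulation check of height
t=dict(np.load('pics/top.npz'));Pt=cloud(t)
m=(Pt[...,2]>.028)&(Pt[...,2]<.045); m[:, :325]=0; m[:,440:]=0; m[:215]=0;m[260:]=0
print('top rect',cv2.minAreaRect(Pt[m][:,:2].astype(np.float32)*1000),np.median(Pt[m][:,2]))
E
```

```text
lip [ 0.4745 -0.3592  0.008 ]
mouthL [ 0.4744 -0.2776  0.035 ]
mouthR [ 0.5041 -0.2828  0.035 ]
cL [ 0.5013 -0.1406  0.035 ]
cR [ 0.5324 -0.1461  0.035 ]
4699 0.03568134235710013 [[ 0.4779 -0.2828  0.034 ]
 [ 0.5291 -0.1434  0.0374]]
wrist rect ((503.3251953125, -213.5714111328125), (144.2862091064453, 32.19685745239258), 78.79695129394531)
tongue ((478.84124755859375, -331.9879455566406), (65.06536865234375, 10.067854881286621), 78.36012268066406) 0.0030000000000000027 0.003695866041498519
top rect ((503.26348876953125, -212.6366729736328), (144.1906280517578, 32.69335174560547), 78.6461181640625) 0.034792099608737026
```

>>> apply_moves(
  series=[
    [-9.4,-0.5,10,0,0,1.3,1],
    [0,0,50,0,0,0,1],
    [0,0,50,0,0,0,1],
    [0,0,50,0,0,0,0.8],
    [0,0,40,0,0,0,0.6],
    [0,0,21,0,0,0,0.6],
    [0,0,0,0,0,0,0.3],
    [0,0,0,0,0,0,0],
    [0,0,0,0,0,0,0],
    [0,0,0,0,0,0,0],
  ],
  grip_force=70,
)

```text
time_s: 2.9
position: [0.4982, -0.2398, 0.0109]
tool_rot: [[0.201, 0.98, 0.001], [0.98, -0.201, -0.001], [-0.0, 0.001, -1.0]]
ft_force: [0.7, -0.3, -2.3]
grip_width: 0.0297
gripper_force: 69.8
```

>>> apply_moves(
  series=[
    [0,0,-25,0,0,0,0],
    [0,0,-45,0,0,0,0],
    [0,0,-40,0,0,0,0],
    [0,0,-10,0,5,0,0],
    [0,0,0,0,7,0,0],
    [0,0,0,0,3,0,0],
    [0,0,0,0,2,0,0],
    [0,0,0,0,2,0,0],
    [0,0,0,0,2,0,0],
    [0,0,0,0,2,0,0],
    [0,0,0,0,2,0,0],
    [0,0,0,0,2,0,0],
  ],
)

```text
time_s: 4.4
position: [0.4981, -0.2397, 0.1303]
tool_rot: [[0.178, 0.98, 0.091], [0.872, -0.2, 0.447], [0.456, 0.0, -0.89]]
ft_force: [0.3, -0.6, -2.4]
grip_width: 0.0301
gripper_force: 70.1
```

>>> apply_moves(
  series=[
    [0,0,0,0,2,0,0],
    [0,0,0,0,2,0,0],
    [0,0,0,0,0,0,0],
    [0,0,0,0,0,0,0],
  ],
)

```text
time_s: 4.9
position: [0.4981, -0.2396, 0.1303]
tool_rot: [[0.172, 0.98, 0.103], [0.84, -0.2, 0.504], [0.515, -0.0, -0.857]]
ft_force: [0.1, 0.3, -2.3]
grip_width: 0.0301
gripper_force: 70.1
```

```bash
python3 - <<'E'
from h import *
d=grab('wrist'); np.savez('pics/w2',**d); s=grab('scene')
a=d['frame'][180:400,160:480,::-1]; b=cv2.resize(s['frame'][150:370,200:520,::-1],(320,220))
cv2.imwrite('pics/w2.png',np.vstack([cv2.resize(d['frame'][...,::-1],(480,300)),cv2.resize(b,(436,300)) if 0 else np.pad(cv2.resize(b,(412,284)),((0,0),(0,68),(0,0)))]))
E
```

```text
(no output)
```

View pics/w2.png

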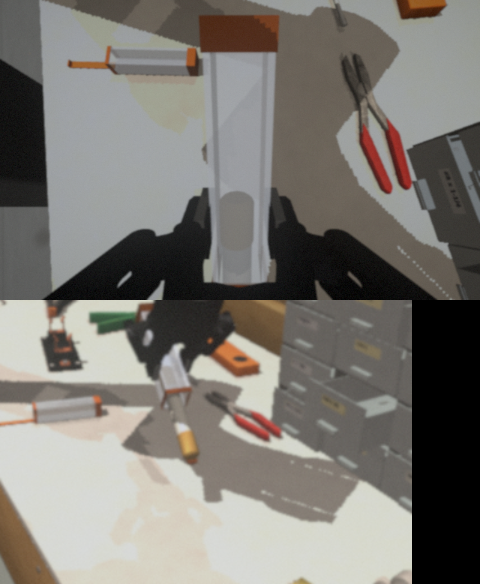

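The fuse is at the lip, with its brass cap exposed in the scene view. Next I level the tube and lower it.

>>> apply_moves(
  series=[
    [0,0,0,0,-3,0,0],
    [0,0,0,0,-6,0,0],
    [0,0,0,0,-6,0,0],
    [0,0,0,0,-6,0,0],
    [0,0,0,0,-6,0,0],
    [0,0,0,0,-4,0,0],
    [0,0,20,0,0,0,0],
    [0,0,40,0,0,0,0],
    [0,0,35,0,0,0,0],
    [0,0,15,0,0,0,0],
    [0,0,6,0,0,0,0],
    [0,0,2.5,0,0,0,0],
  ],
)

```text
time_s: 6.5
position: [0.4986, -0.24, 0.0126]
tool_rot: [[0.2, 0.98, 0.001], [0.98, -0.2, -0.001], [-0.001, 0.002, -1.0]]
ft_force: [0.3, -0.1, -2.4]
grip_width: 0.0297
gripper_force: 70.1
```

>>> apply_moves(
  series=[
    [0,0,1.5,0,0,0,0],
    [0,0,0,0,0,0,0.45],
    [0,0,0,0,0,0,0.6],
    [0,0,0,0,0,0,0.6],
    [0,0,-30,0,0,0,0.6],
    [0,0,-50,0,0,0,0.6],
    [0,0,-50,0,0,0,0.6],
    [-60,0,-20,0,0,0,0.6],
    [0,0,0,0,0,0,0.6],
  ],
)

```text
time_s: 7.62
position: [0.4861, -0.3011, 0.1618]
tool_rot: [[0.204, 0.979, 0.003], [0.979, -0.204, -0.004], [-0.003, 0.004, -1.0]]
ft_force: [-0.2, 0.5, -0.4]
grip_width: 0.0509
gripper_force: 0.0
```

```bash
python3 - <<'E'
from h import *
s=telemetry.observe();print(s['position'])
d=grab('wrist'); np.savez('pics/w3',**d)
t=grab('top'); np.savez('pics/t3',**t)
P=cloud(d)
cv2.imwrite('pics/w3.png',np.hstack([d['frame'][:330,200:440,::-1],cv2.resize(t['frame'][200:280,310:450,::-1],(560,330),interpolation=cv2.INTER_CUBIC)]))
for n,c,Q in [('w',d,P),('t',t,cloud(t))]:
    m=(Q[...,2]>.031)&(Q[...,2]<.04)&(abs(Q[...,0]-.5)<.06)&(Q[...,1]<-.12)&(Q[...,1]>-.3)
    print(n,m.sum(),cv2.minAreaRect(Q[m][:,:2].astype(np.float32)*1000),np.median(Q[m][:,2]))
    m=(Q[...,2]>.012)&(Q[...,2]<.03)&(abs(Q[...,0]-.485)<.03)&(Q[...,1]<-.292)&(Q[...,1]>-.38)
    print('fuse',m.sum(),cv2.minAreaRect(Q[m][:,:2].astype(np.float32)*1000),np.percentile(Q[m],[2,50,98],axis=0).round(4).tolist())
E
```

```text
[ 0.48605005 -0.30105342  0.16182443]
w 7070 ((501.132080078125, -227.03945922851562), (116.50367736816406, 32.30809783935547), 78.30545806884766) 0.035706938476208316
fuse 1592 ((479.3291320800781, -324.2951354980469), (68.72400665283203, 19.945955276489258), 78.51202392578125) [[0.4662, -0.3555, 0.0162], [0.4797, -0.3242, 0.0226], [0.4922, -0.2933, 0.0249]]
t 763 ((504.10284423828125, -212.63771057128906), (144.13868713378906, 31.9101619720459), 78.96969604492188) 0.03469477190614756
fuse 6 ((492.58380126953125, -295.781982421875), (3.281250238418579, 8.305093765258789), 39.410518646240234) [[0.4889, -0.2998, 0.0154], [0.4925, -0.2955, 0.0194], [0.494, -0.2936, 0.022]]
```

View pics/w3.png

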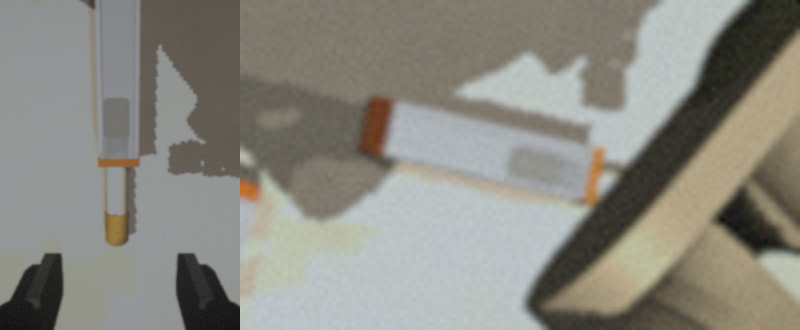

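The wrist picture shows the fuse's exposed end at (116,165–245), with its cap at the lip and the tube lying flat. I'll grip the barrel near the middle of the fuse.

>>> apply_moves(
  series=[
    [2.1,-2.4,30,0,0,0,0.6],
    [0,0,45,0,0,0,0.6],
    [0,0,45,0,0,0,0.6],
    [0,0,27,0,0,0,0.6],
    [0,0,10,0,0,0,0.6],
    [0,0,0,0,0,0,0.5],
    [0,0,0,0,0,0,0.3],
    [0,0,0,0,0,0,0],
    [0,0,0,0,0,0,0],
    [0,0,0,0,0,0,0],
  ],
  grip_force=70,
)

```text
time_s: 8.98
position: [0.4849, -0.2956, 0.0044]
tool_rot: [[0.2, 0.98, 0.002], [0.98, -0.2, -0.002], [-0.001, 0.002, -1.0]]
ft_force: [-0.0, 1.5, 6.3]
grip_width: 0.0166
gripper_force: 68.3
```

```bash
python3 - <<'E'
from h import *
s=telemetry.observe();print(s['ft_force'],s['wrist_torque'],s['grip_width'])
d=grab('scene'); np.savez('pics/s4',**d)
p=proj(d,[.485,-.296,.02]).astype(int);print(p)
w=grab('wrist')
a=cv2.resize(d['frame'][p[1]-50:p[1]+50,p[0]-65:p[0]+65,::-1],(650,500),interpolation=cv2.INTER_CUBIC)
cv2.imwrite('pics/s4.png',a)
E
```

```text
[-3.64177302e-04  1.45475093e+00  6.30234011e+00] [ 0.16965062 -0.04685871  0.03855694] 0.01658922219763589
[337 283]
```

View pics/s4.png

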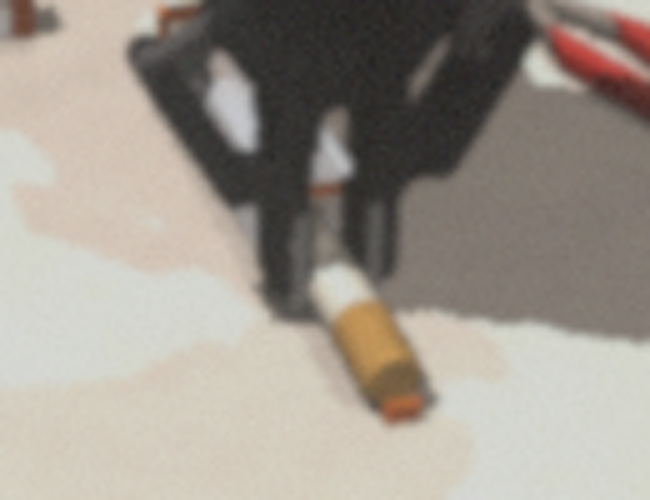

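The picture shows both fingers well down around the white barrel, so the grasp is sound. Now I lift 6.5 mm.

>>> apply_moves(
  series=[
    [0,0,-3.5,0,0,0,0],
    [0,0,-3,0,0,0,0],
    [0,0,0,0,0,0,0],
  ],
)

```text
time_s: 9.45
position: [0.4843, -0.2953, 0.0098]
tool_rot: [[0.2, 0.98, 0.0], [0.98, -0.2, -0.0], [-0.0, 0.0, -1.0]]
ft_force: [-0.3, 0.1, -1.8]
grip_width: 0.0165
gripper_force: 68.6
```

>>> apply_moves(
  series=[
    [0,0,-1.1,0,0,0,0],
    [-4,0,0,0,0,0,0],
    [-8,0,0,0,0,0,0],
    [-12,0,0,0,0,0,0],
    [-15,0,0,0,0,0,0],
    [-15,0,0,0,0,0,0],
    [-15,0,0,0,0,0,0],
    [-6,0,0,0,0,0,0],
    [0,0,0,0,0,0,0],
  ],
)

```text
time_s: 10.58
position: [0.4691, -0.369, 0.0106]
tool_rot: [[0.201, 0.98, -0.0], [0.98, -0.201, 0.0], [0.0, -0.0, -1.0]]
ft_force: [1.6, 0.0, -0.7]
grip_width: 0.0159
gripper_force: 68.6
```

```bash
python3 - <<'E'
from h import *
d=grab('wrist'); t=grab('top')
for n,Q in [('w',cloud(d)),('t',cloud(t))]:
    m=(Q[...,2]>.031)&(Q[...,2]<.04)&(abs(Q[...,0]-.5)<.06)&(Q[...,1]<-.12)&(Q[...,1]>-.3)
    print(n,m.sum(),cv2.minAreaRect(Q[m][:,:2].astype(np.float32)*1000),np.median(Q[m][:,2]))
s=grab('scene');np.savez('pics/s5',**s)
a=s['frame'][210:390,240:440,::-1]
cv2.imwrite('pics/s5.png',np.hstack([cv2.resize(a,(444,400)),d['frame'][:,180:500,::-1]]))
E
```

```text
w 6351 ((490.2330017089844, -275.5236511230469), (17.554983139038086, 32.649078369140625), 78.29007720947266) 0.03580069648743403
t 677 ((503.62237548828125, -212.5284881591797), (143.79273986816406, 32.329124450683594), 78.41388702392578) 0.034544575842059166
```

View pics/s5.png

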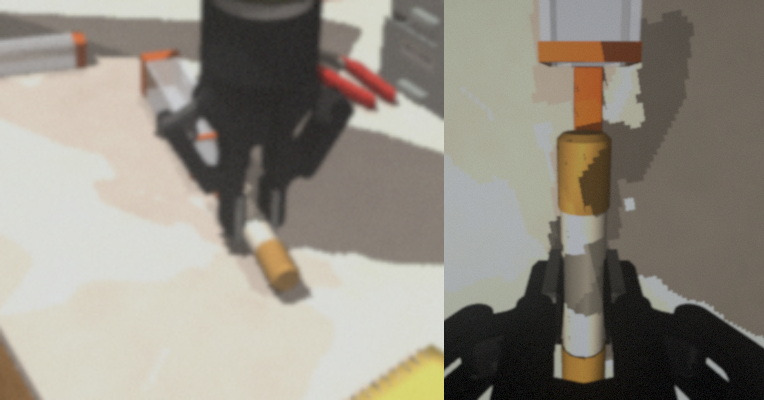

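The fuse is drawn out level and clear, with its rear cap at (584,170) in front of the mouth, and the tube has not moved. Next I lift it and go over towards the block.

>>> apply_moves(
  series=[
    [0,0,-40,0,0,0,0],
    [0,0,-60,0,0,0,0],
    [0,0,-60,0,0,0,0],
    [0,0,-60,0,0,0,0],
    [30,-4,-20,0,0,0,0],
    [58,-8,0,0,0,0,0],
    [60,-8,0,0,0,0,0],
    [60,-8,0,0,0,0,0],
    [60,-8,0,0,0,0,0],
    [60,-8,0,0,0,0,0],
    [60,-8,0,0,0,0,0],
    [60,-8,0,0,0,0,0],
  ],
)

```text
time_s: 12.22
position: [0.4997, 0.0846, 0.2508]
tool_rot: [[0.2, 0.98, 0.0], [0.98, -0.2, 0.0], [0.0, 0.0, -1.0]]
ft_force: [0.5, 0.3, -1.0]
grip_width: 0.0165
gripper_force: 68.6
```

>>> apply_moves(
  series=[
    [50,-7,0,0,0,2.2,0],
    [0,0,0,0,0,0,0],
    [0,0,0,0,0,0,0],
  ],
)

```text
time_s: 12.6
position: [0.5031, 0.1326, 0.2506]
tool_rot: [[0.237, 0.972, -0.0], [0.972, -0.237, -0.0], [-0.0, -0.0, -1.0]]
ft_force: [0.6, -0.0, -0.6]
grip_width: 0.0161
gripper_force: 68.6
```

```bash
python3 - <<'E'
from h import *
s=telemetry.observe();print(s['position'],s['tool_rot'].round(4))
d=grab('wrist'); np.savez('pics/w6',**d,pos=s['position'],R=s['tool_rot'])
t=grab('top'); np.savez('pics/t6',**t)
cv2.imwrite('pics/w6.png',d['frame'][...,::-1])
E
```

```text
[0.50305674 0.13262658 0.25062357] [[ 2.369e-01  9.715e-01 -3.000e-04]
 [ 9.715e-01 -2.369e-01 -3.000e-04]
 [-4.000e-04 -2.000e-04 -1.000e+00]]
```

View pics/w6.png

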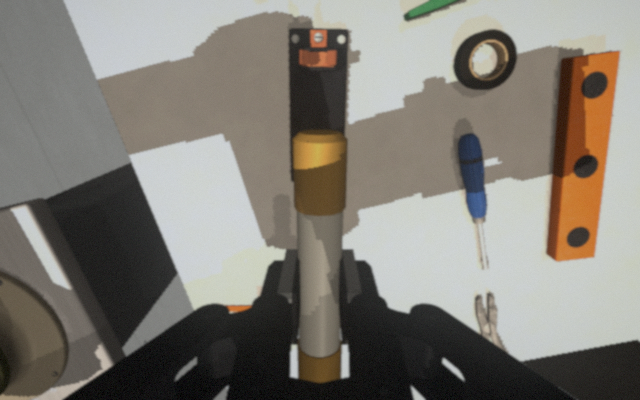

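The fuse is held along the tool at columns 295–347. It hides the near half of the block; the far clip is at (318,58) and the far edge of the base runs (290,28)–(349,30). The depth data will give the rest.

```bash
python3 - <<'E'
from h import *
d=dict(np.load('pics/w6.npz')); P=cloud(d); pos,R=d['pos'],d['R']
# fuse in tool coords
T=(P-pos)@R
m=(abs(T[...,1])<.02)&(abs(T[...,0])<.12)&(T[...,2]>-.05)&(T[...,2]<.02); m[:,:285]=0;m[:,355:]=0;m[385:]=0
F=T[m]
for a,b in [(-.07,-.03),(-.03,0),(.0,.03),(.03,.04),(.04,.05),(.05,.06),(.06,.08)]:
    k=F[(F[:,0]>a)&(F[:,0]<b)]
    if len(k)>20: print(a,len(k),'y lo/hi',np.percentile(k[:,1],[2,98]).round(4),'top z',np.percentile(k[:,2],[3,10]).round(4))
print('x end',np.percentile(F[:,0],[.2,1,99,99.8]).round(4))
def blk(n,c,Q,lo,hi):
    hs=cv2.cvtColor(c['frame'],cv2.COLOR_RGB2HSV)
    g=(abs(Q[...,0]-.515)<.07)&(abs(Q[...,1]-.19)<.12)
    m=g&(Q[...,2]>lo)&(Q[...,2]<hi)
    print(n,'base',m.sum(),cv2.minAreaRect(Q[m][:,:2].astype(np.float32)*1000))
    m=g&(Q[...,2]>.035)&(Q[...,2]<.07)
    for s in (0,1):
        k=Q[m&((Q[...,1]>.18)==s)]
        if len(k)>5: print(n,'clip',s,len(k),k.mean(0).round(4),k.min(0).round(4),k.max(0).round(4),cv2.minAreaRect(k[:,:2].astype(np.float32)*1000))
blk('w',d,P,.006,.016)
for f in ('top','t6'):
    t=dict(np.load(f'pics/{f}.npz')); blk(f,t,cloud(t),.005,.07)
for u,v in [(290,29),(349,31),(317.5,38)]: print(onplane(d,u,v,.010).round(4))
E
```

```text
-0.07 1513 y lo/hi [-0.01    0.0099] top z [-0.0203 -0.0198]
-0.03 2977 y lo/hi [-0.0101  0.01  ] top z [-0.0473 -0.0382]
0.0 4913 y lo/hi [-0.0129  0.0127] top z [-0.0454 -0.038 ]
0.03 1182 y lo/hi [-0.0097  0.0096] top z [-0.0205 -0.0201]
0.04 1352 y lo/hi [-0.0095  0.0099] top z [-0.0207 -0.0202]
0.05 1466 y lo/hi [-0.0098  0.01  ] top z [-0.0206 -0.0202]
0.06 671 y lo/hi [-0.0089  0.0089] top z [-0.0201 -0.0194]
x end [-0.0501 -0.0468  0.0629  0.0631]
w base 5013 ((513.5262451171875, 184.09487915039062), (158.91937255859375, 60.063255310058594), 75.56909942626953)
w clip 1 288 [0.5258 0.2318 0.0555] [0.509  0.2225 0.0359] [0.5428 0.2411 0.0609] ((525.9148559570312, 231.89564514160156), (12.10622787475586, 32.3004150390625), 75.52254486083984)
top base 1576 ((535.5272216796875, 171.013916015625), (181.2233123779297, 119.64407348632812), 80.73516082763672)
top clip 0 39 [0.5003 0.1356 0.0546] [0.486  0.1276 0.0453] [0.5165 0.1445 0.0627] ((501.02191162109375, 135.44924926757812), (12.707441329956055, 31.490507125854492), 72.82953643798828)
top clip 1 47 [0.5262 0.232  0.0537] [0.5093 0.2236 0.0381] [0.5422 0.2419 0.0608] ((525.8455810546875, 232.55636596679688), (12.420614242553711, 31.966527938842773), 76.1023941040039)
t6 base 497 ((517.2006225585938, 147.46612548828125), (90.78507995605469, 84.49166107177734), 75.65736389160156)
t6 clip 0 19 [0.4891 0.1383 0.054 ] [0.4859 0.1327 0.0422] [0.4932 0.1441 0.0603] ((489.22412109375, 138.92373657226562), (11.421297073364258, 6.815860748291016), 79.27079772949219)
[0.5055 0.2666 0.01  ]
[0.5622 0.2509 0.01  ]
[0.5301 0.2521 0.01  ]
```

Both views agree. The block centre is (0.5135, 0.184), yaw 75.6°, and the fuse middle sits 0.5 mm behind the TCP with its axis 9.7 mm above it. I'll go above the clips.

>>> apply_moves(
  series=[
    [28,-1,0,0,0,0.7,0],
    [25,-0.7,20,0,0,0,0],
    [0,0,45,0,0,0,0],
    [0,0,45,0,0,0,0],
    [0,0,40,0,0,0,0],
    [0,0,25,0,0,0,0],
    [0,0,5,0,0,0,0],
    [0,0,0,0,0,0,0],
  ],
  grip_force=90,
)

```text
time_s: 13.7
position: [0.5152, 0.1839, 0.0714]
tool_rot: [[0.251, 0.968, 0.001], [0.968, -0.251, 0.0], [0.0, 0.001, -1.0]]
ft_force: [-0.3, 0.3, -1.0]
grip_width: 0.0158
gripper_force: 89.7
```

```bash
python3 - <<'E'
from h import *
s=telemetry.observe();p,R=s['position'],s['tool_rot'];print(p,R.round(4),s['grip_width'])
g=np.array([.5136,.1846,.0308]);print('err in tool mm',((g-p)@R*1000).round(2),'yaw',np.degrees(np.arctan2(R[1,0],R[0,0])))
d=grab('wrist');P=cloud(d);np.savez('pics/w7',**d)
m=(abs(P[...,0]-.515)<.05)&(abs(P[...,1]-.233)<.012)&(P[...,2]>.035)&(P[...,2]<.063);k=P[m]
print('far clip',len(k),k.mean(0),cv2.minAreaRect(k[:,:2].astype(np.float32)*1000))
T=(P-p)@R;m=(abs(T[...,1])<.013)&(T[...,0]>.035)&(T[...,0]<.09)&(T[...,2]<-.0)&(T[...,2]>-.03);print('fuse',np.percentile(T[m],[2,50,98],axis=0).round(4).tolist())
cv2.imwrite('pics/w7.png',d['frame'][...,::-1])
E
```

```text
[0.51515651 0.18391747 0.07135418] [[ 2.505e-01  9.681e-01  9.000e-04]
 [ 9.681e-01 -2.505e-01  1.000e-04]
 [ 3.000e-04  8.000e-04 -1.000e+00]] 0.015812720355127784
err in tool mm [ 0.26 -1.71 40.55] yaw 75.49242681900455
far clip 495 [0.5197198  0.23391929 0.05675415] ((525.71484375, 231.98626708984375), (12.653372764587402, 32.642845153808594), 76.0679931640625)
fuse [[0.0357, -0.0097, -0.0207], [0.0505, 0.0001, -0.0183], [0.063, 0.0099, -0.0093]]
```

View pics/w7.png

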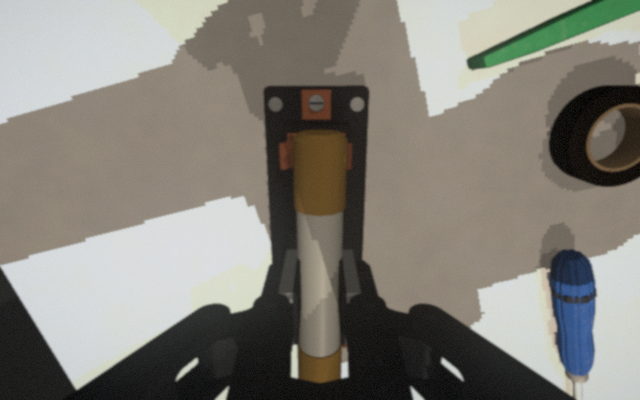

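The picture shows the cap at column 321 against the clip's centre at about 316, so it needs to go 1.7 mm along −y of the tool. I'll correct that and press.

>>> apply_moves(
  series=[
    [0.3,-1.7,0,0,0,0,0],
    [0,0,6,0,0,0,0],
    [0,0,6,0,0,0,0],
    [0,0,6,0,0,0,0],
    [0,0,5,0,0,0,0],
    [0,0,4,0,0,0,0],
    [0,0,3,0,0,0,0],
    [0,0,3,0,0,0,0],
    [0,0,3,0,0,0,0],
    [0,0,2,0,0,0,0],
    [0,0,2,0,0,0,0],
    [0,0,0,0,0,0,0],
  ],
)

```text
time_s: 15.25
position: [0.5133, 0.185, 0.0315]
tool_rot: [[0.249, 0.968, 0.001], [0.968, -0.249, -0.0], [-0.0, 0.001, -1.0]]
ft_force: [-0.3, -2.1, 7.0]
grip_width: 0.0157
gripper_force: 91.2
```

>>> apply_moves(
  series=[
    [0,0,0.8,0,0,0,0],
    [0,0,0.7,0,0,0,0],
    [0,0,0,0,0,0,0],
  ],
)

```text
time_s: 15.62
position: [0.5134, 0.185, 0.0314]
tool_rot: [[0.249, 0.968, 0.002], [0.968, -0.249, -0.0], [0.0, 0.002, -1.0]]
ft_force: [-4.6, -3.0, 20.4]
grip_width: 0.0154
gripper_force: 92.5
```

```bash
python3 - <<'E'
from h import *
s=telemetry.observe();p,R=s['position'],s['tool_rot']
d=grab('wrist');P=cloud(d);T=(P-p)@R
m=(abs(T[...,1])<.005)&(T[...,0]>.036)&(T[...,0]<.06)&(T[...,2]<-.01)&(T[...,2]>-.035);print('cap front top',np.percentile(P[m],[10,50,95],axis=0).round(4).tolist())
m=(abs(T[...,1])<.005)&(T[...,0]>-.06)&(T[...,0]<-.036)&(T[...,2]<-.01)&(T[...,2]>-.035);print('rear',m.sum(),np.percentile(P[m],[10,50,95],axis=0).round(4).tolist())
E
```

```text
cap front top [[0.5211, 0.2225, 0.0499], [0.5254, 0.232, 0.0508], [0.5308, 0.2421, 0.052]]
rear 456 [[0.499, 0.1401, 0.0499], [0.5028, 0.1448, 0.0508], [0.5075, 0.1498, 0.0518]]
```

Both cap tops read 51 mm, which is fully seated, level and bottomed out. I'll relax the press, open and retreat.

>>> apply_moves(
  series=[
    [0,0,-1.3,0,0,0,0],
    [0,0,0,0,0,0,0.4],
    [0,0,0,0,0,0,0.6],
    [0,0,0,0,0,0,0.6],
    [0,0,-15,0,0,0,0.6],
    [0,0,-30,0,0,0,0.6],
    [0,0,-50,0,0,0,0.6],
    [0,0,-50,0,0,0,0.6],
    [0,0,0,0,0,0,0.6],
    [0,0,0,0,0,0,0.6],
  ],
)

```text
time_s: 16.92
position: [0.5126, 0.1851, 0.1756]
tool_rot: [[0.25, 0.968, -0.0], [0.968, -0.25, 0.0], [-0.0, -0.0, -1.0]]
ft_force: [0.2, -0.6, -0.9]
grip_width: 0.0511
gripper_force: 0.0
```

```bash
python3 - <<'E'
from h import *
d=grab('wrist');P=cloud(d);t=grab('top');Q=cloud(t)
c=np.array([.5135,.1841]);y=np.array([.2487,.9686]);x=np.array([y[1],-y[0]])
a=(P[...,:2]-c)@y;b=(P[...,:2]-c)@x
for lo,hi in [(-.063,-.058),(-.042,-.035),(-.02,.02),(.035,.042),(.058,.063)]:
    m=(a>lo)&(a<hi)&(abs(b)<.013)&(P[...,2]>.035)&(P[...,2]<.07)
    if m.sum(): print(lo,m.sum(),'b',np.percentile(b[m],[2,98]).round(4),'top',np.percentile(P[m][:,2],[50,95]).round(4))
m=(abs(b)<.006)&(abs(a)<.08)&(P[...,2]>.045);print('ends',np.percentile(a[m],[.3,99.7]))
m=(Q[...,2]>.031)&(Q[...,2]<.04)&(abs(Q[...,0]-.5)<.06)&(Q[...,1]<-.12)&(Q[...,1]>-.3)
print('tube',cv2.minAreaRect(Q[m][:,:2].astype(np.float32)*1000),np.median(Q[m][:,2]))
cv2.imwrite('pics/w8.png',d['frame'][...,::-1])
E
```

```text
-0.063 62 b [-0.0084  0.0077] top [0.0502 0.0517]
-0.042 179 b [-0.0101  0.0095] top [0.0502 0.0519]
-0.02 1079 b [-0.0096  0.0084] top [0.0493 0.0511]
0.035 232 b [-0.0101  0.0095] top [0.0502 0.0519]
0.058 187 b [-0.0107  0.0092] top [0.0498 0.0522]
ends [-0.06098412  0.06424326]
tube ((503.521484375, -212.58602905273438), (143.9534454345703, 32.18734359741211), 78.38211059570312) 0.03471838441702324
```

View pics/w8.png

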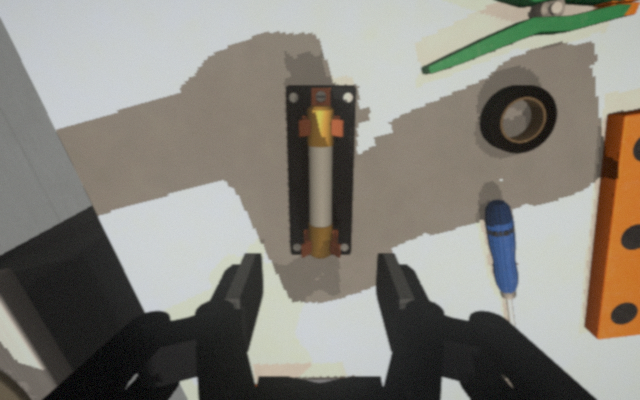

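The fuse sits level and centred, with a brass cap in each clip at (320,127) and (320,243). The tube is flat and the tools haven't moved, so I'm handing it in.

```bash
python3 -c "
from rig import env
print(env.close_job())"
```

```text
the job is handed in; nothing more can be done
None
```

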